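Hang the pen tray on the slotted desk upright

ROBOT

A 7-joint arm with a two-finger parallel gripper is mounted at the origin on the work surface. World frame = base frame: x ahead of the robot, y to its left, z up, the work surface at z = 0. Lengths are in m, angles in rad, forces in N, time in s.
With the tool pointing down it reaches from about 0.425 to 0.925 m from the base axis. Payload 6.8 kg.
Tool frame: the origin (TCP) lies on the centre line of the jaws, within the pads' length; the fingertips stand bot.tip_reach ahead of it and the grasp point (between the pads) lies 3 mm ahead of it (bot.tip_reach is the distance from the TCP to the fingertips, in m); z points along the fingers, y is the line along which they close (so a half turn about z gives the same grasp; the last joint's range is limited). The gripper opens to 85 mm and grips with 20 to 120 N. Pads are 22 mm wide; open, the fingers measure 114 mm over their backs; the gripper's body (76 mm by 85 mm) begins 54 mm behind the grasp point. The pads swing forward as they close: fully open they stand 13 mm farther back than shut.
Start: joints at [-1.278, 0.477, 0.022, 1.555, -0.011, 1.109, -0.083], TCP at [0.263, 0.622, 0.253] pointing down, gripper open.
Joint ranges: [-2.96, 2.96], [-0.34, 2.1], [-1.41, 1.46], [0.24, 2.44], [-1.37, 4.51], [0.17, 1.92], [-2.96, 2.96]. Speed limits (rad/s): [2.39, 2.39, 3.14, 3.14, 3.14, 3.14, 3.14].

INTERFACE

Orientations are given as a unit quaternion [w, x, y, z].
In Python, from station import bot gives the robot as it stands.
- The arm moves only by the tool jog_arm, never from a script. Its argument "deltas" is a list of rows, each a list of 7 numbers: the shift along the world's x, y, z in m, then the turn, a rotation vector about the world's x, y, z in rad, then the opening, from 0 (shut) to 1 (fully open). In form: [[x, y, z, rx, ry, rz, grip], ...]. A call has 1 to 10 rows; each row shifts and turns the commanded pose from where the row before left it; what a row does not reach is not made up. A row lasts 1/10 s, in which the tool goes at most 50 mm and 8.59 degrees, less where a joint would pass 70% of its speed; a pose out of reach is approached as far as the arm can. A call with a gripper value outside its range is refused whole. The fingers move at their own pace and stop on an object; "newtons" is the grip in N (left out, the last holds). Time passes only in rows, so rows that do not move let the fingers close. It gives the time, the measured TCP pose, the force, the opening and the grip force at its end, in the units of the state.
- bot.get_obs(): the state, without advancing time (a new reading comes with each control period).
- bot.read_camera(name): name is "scene" or "top"; returns a dict with "img" (420x560x3 uint8, red, green, blue), "K" (3x3 intrinsics, pixels), "eye" and "attitude" of the camera in the world. Camera axes: x right, y down, z forward; pixel columns grow to the right and rows downward; lengths in m; the calibration is good to about 2 mm. A picture is of the moment at which its call begins. There is no depth.
- bot.hand_in(): hands the job in; it is judged then, once.
The state is a dict: "t": time; "q": joint angles; "joint_vel": joint speeds; "joint_torque": joint torques, N m; "eef_pos": TCP position; "tool_rot": TCP orientation; "contact_force": force on the tool from outside, world axes, zero at the start; "torque": the same for the moment, N m; "gripper_width": opening from 0.0 (shut) to 1.0 (fully open); "grasp_force": force on a finger pad.
Only numpy, scipy, OpenCV 4.12 (cv2) and the standard library are available. Lean on these libraries where they do the work, as an engineer would, in place of code of your own. Each camera call takes 0.05 s, during which the arm holds its last target. There are 200 camera calls.

TASK

Hang the small aluminium pen tray on the slotted upright, on the side that faces the robot: feel its two claws gently into the upper two slots, then press it down, without forcing, until it snaps past the sprung catch and is fully home. Let go of it and leave the cup, mouse, stapler and book where they are.

Things in the scene. Friction and masses are not known exactly. Their poses are not given: they have to be found in the camera images.
- tray: Bare aluminium pen tray, about 0.35 kg, standing on the desk. Origin: underside, at mid-length of the grip; x points to its claws, z up. Floor x -80..70, y +-40 mm, 4 mm thick; rims 16 mm high at the front (-x, weighted) and sides. It balances about the grip. Back plate at the +x end: rear face x = 70, y +-25, z 0..104 mm, with two equal claws one above the other at y = 0.
- grip (a point): Grip point on the tray's upright middle divider, a wall 8 mm thick (tray y +-4), tray x -40..66, top 72 mm above the underside, bottom at the floor. The point: tray x = 0, y = 0, z = 55 mm.
- claw (a point): Upper claw: point on the back plate's rear face at the lower edge of the claw's neck (tray x 70, y 0, z 80 mm). Each claw is 6 mm wide: a neck 8 mm high, and at its end a finger turned down that reaches 16 mm below the neck's lower edge, so 24 mm high in all. Free gap between back plate and finger 6 mm; it sticks out 16 mm in all.
- claw_end (a point): Far side of the round bead at the lower end of the upper claw's finger (tray x 86, y 0, z 69 mm). The bead has a radius of 5 mm and stands 2 mm prouder than the finger above it.
- low_claw (a point): Lower claw: the same point as claw on the lower claw, tray x 70, y 0, z 20 mm (60 mm below).
- upright: Slotted upright, fixed to the desk. Origin: on the desk under the middle of the strip's front face; x points from the robot's side to the back, z up. Foot x -30..120, y +-65, 8 mm high. Posts at y +-28..40, x 0..26, top 231 mm. Between them a steel strip x 0..4, y +-28 mm, with three slots in a column at y = 0, each 11 wide, 27 high, 60 mm apart.
- slot_nominal (a point): Where the lower edge of the top slot should be: upright x 0, y 0, z 176.5 mm. The strip is really clamped up to 12 mm higher or lower (not measured: feel for it; it does not give way). Claws have 1.5 mm play up and down, 2.5 mm sideways. They go in along +x until the back plate meets the strip; keep it there, then 16 to 19 mm down until the necks sit on the slots' lower edges.
- catch (a joint): Sprung roller behind the top slot, in m: 0 when free, grows as the upper claw's bead pushes it back. Pressing the hooked tray down pushes it to 4 mm or more, against some 4 to 15 N; when the bead has passed it snaps back to rest above the bead at about 2.5 mm and locks the tray. The necks then meet the hard seat.
- pen_cup: black cup, 76 mm wide, 100 mm high, a bystander; origin at its underside
- mouse: black computer mouse, 100 by 56 by 30 mm, a bystander; origin at its underside
- stapler: black stapler, 150 by 38 by 47 mm, a bystander; origin at its underside
- book: red book lying flat, 160 by 110 by 30 mm, a bystander; origin at its underside
Not all that is in view belongs to the job. What is shaped like the tray but brown or purple is not meant.

How it is judged:
On the way, in this order (a step that is already met when the one before it is completed fails the run):
1. both claws are in the upper two slots, the back plate within 5 mm of the strip, the tray not yet pressed down (x of claw in the frame of upright between -0.005 and 0.004 m and y of claw in the frame of upright between -0.005 and 0.005 m and z of claw in the frame of upright between 0.176 and 0.213 m and value of joint catch below 0.003 m), for 0.1 s.
2. the tray has been pressed down so that its claw pushes the catch back by more than 3.6 mm (value of joint catch above 0.0036 m), for 0.02 s.
At the end, for the whole second after the job is handed in: The tray hangs at rest and released on the upright: back plate within 5 mm of the strip and of its middle, upright within 0.08 rad, its claws down in the upper two slots (claw 162 to 191 mm above the desk), and the catch snapped back to rest above the bead (1 to 3.4 mm) (x of claw in the frame of upright between -0.005 and 0.004 m and y of claw in the frame of upright between -0.005 and 0.005 m and z of claw in the frame of upright between 0.162 and 0.191 m and value of joint catch between 0.001 and 0.0034 m and angle between the z axis of tray and the z axis of upright, either way round below 0.08 rad and linear speed of tray below 0.02 m/s); the robot touches nothing.
It fails at once if the tray is forced against the upright with more than 80 N (all their contacts added up, levering included) (contact force between tray and upright above 80 N).
It fails at once if the claws, still outside the slots, are pushed against the upright with more than 35 N (contact force between tray and upright above 35 N and x of claw in the frame of upright below -0.007 m).
It fails at once if the cup, mouse, stapler or book is moved more than 30 mm (distance of any of pen_cup, mouse, stapler, book from where it was at the start of the episode above 0.03 m).
It also fails if it takes over 72 s, if anything falls off the work surface, if the arm or the gripper's body presses on something with over 40 N, if the wrist force passes 120 N, or if a joint passes its speed limit or range.

## Working session

There is one attempt and no reset: what is moved stays moved. The work goes in short steps, Python scripts to look and compute and a tool call to move; the robot and the scene stay as the last step left them, time stands still between calls to the robot, and variables do not carry over. Pictures are saved under pics/ and viewed, at most 10 in all, crops included, and the job is handed in when it is done.

Besides the shell and the picture viewer there is one more tool, called after "Emit:" as name(argument=value, ...) on one line, values as JSON. jog_arm: Moves the arm, as the interface text tells. Its arguments: {"type":"object","properties":{"deltas":{"type":"array"},"newtons":{"type":"number"}},"required":["deltas"]}

```bash
mkdir -p pics; ls; python3 - <<'E'
from station import bot
import cv2
o=bot.get_obs(); print(o, bot.tip_reach)
for n in("scene","top"):
    c=bot.read_camera(n); cv2.imwrite(f"pics/{n}0.png",c["img"][:,:,::-1]); print(n,c["K"],c["eye"],c["attitude"])
E
```

```text
pics
{'t': 0.0, 'q': array([-1.27807841,  0.47780483,  0.02235388,  1.55646075, -0.01154256,
        1.109277  , -0.08311033]), 'joint_vel': array([-0.00171083, -0.00149792,  0.00038237,  0.00056086,  0.00219293,
       -0.00053827, -0.00106696]), 'joint_torque': array([-6.18896374e-04, -5.96452975e+01,  1.60730258e+00, -2.81194085e+01,
        1.23595764e-02,  9.19540529e-03, -1.33162806e-05]), 'eef_pos': array([0.26315898, 0.62098986, 0.25231883]), 'tool_rot': array([-1.30026108e-04,  1.99080020e-01,  9.79982814e-01, -9.01736324e-04]), 'contact_force': array([-0.43582048,  1.0214448 ,  0.19411551]), 'torque': array([0.01656164, 0.01181847, 0.03101335]), 'grasp_force': 0.0, 'gripper_width': 0.9974863712896592} 0.022
scene [[405.60699565   0.         285.00109589]
 [  0.         405.60699565 204.63925833]
 [  0.           0.           1.        ]] [ 1.200461   -0.48068254  1.15845425] [-0.2897788   0.84546028  0.42459555 -0.14471965]
top [[439.57408712   0.         279.23614267]
 [  0.         439.57408712 202.32498285]
 [  0.           0.           1.        ]] [ 0.43140749 -0.01929979  1.21135784] [-0.03306184  0.71400421 -0.69865982  0.03129486]
```

View pics/scene0.png

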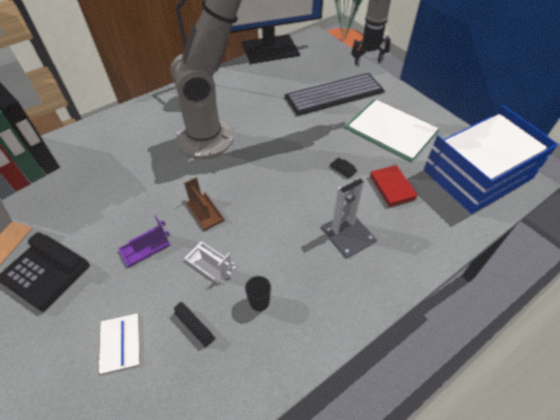

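View pics/top0.png

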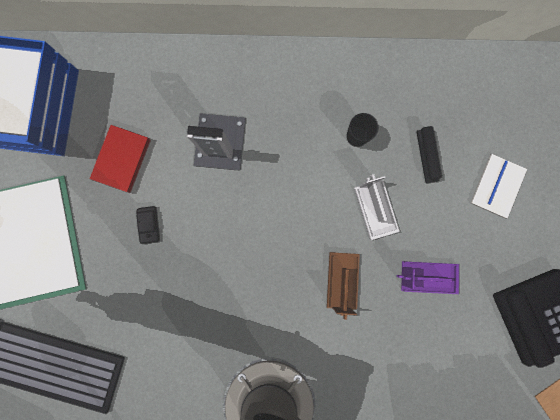

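The top view shows the tray at about (377,208), its claws towards the cup, and the upright at about (219,140). The scene view shows the tray at (210,262) and the upright at (347,215). Next I make enlarged crops to measure both.

```bash
cat > h.py <<'E'
import numpy as np, cv2
from scipy.spatial.transform import Rotation as R
from station import bot
def cam(n):
    c=bot.read_camera(n); c["R"]=R.from_quat(np.roll(c["attitude"],-1)).as_matrix(); return c
def ray(c,p):
    return c["R"]@np.linalg.solve(c["K"],np.array([p[0],p[1],1.]))
def onz(c,p,z):
    d=ray(c,p); return c["eye"]+d*(z-c["eye"][2])/d[2]
def proj(c,X):
    v=c["K"]@(c["R"].T@(np.asarray(X)-c["eye"])); return v[:2]/v[2]
def crop(c,x,y,w,h,s,f):
    cv2.imwrite(f,cv2.resize(c["img"][y:y+h,x:x+w,::-1],None,fx=s,fy=s,interpolation=cv2.INTER_CUBIC))
E
python3 - <<'E'
from h import *
t=cam("top"); s=cam("scene")
A=cv2.resize(t["img"][165:250,335:420],None,fx=4.5,fy=4.5,interpolation=2)
B=cv2.resize(t["img"][100:185,170:255],None,fx=4.5,fy=4.5,interpolation=2)
cv2.imwrite("pics/t1.png",np.hstack([A,B])[:,:,::-1])
A=cv2.resize(s["img"][215:300,170:255],None,fx=4.5,fy=4.5,interpolation=2)
B=cv2.resize(s["img"][173:258,310:395],None,fx=4.5,fy=4.5,interpolation=2)
cv2.imwrite("pics/s1.png",np.hstack([A,B])[:,:,::-1])
# tray mask: bright grey in window
im=t["img"][165:250,335:420].astype(int); hsv=cv2.cvtColor(t["img"],cv2.COLOR_RGB2HSV)
m=((hsv[...,2]>165)&(hsv[...,1]<40)).astype(np.uint8); w=np.zeros_like(m); w[165:250,335:420]=m[165:250,335:420]
cs,_=cv2.findContours(w,0,2); k=max(cs,key=cv2.contourArea); print(cv2.contourArea(k),cv2.minAreaRect(k))
# foot of upright: dark
m=((hsv[...,2]<95)).astype(np.uint8); w=np.zeros_like(m); w[100:180,180:260]=m[100:180,180:260]
cs,_=cv2.findContours(w,0,2); k=max(cs,key=cv2.contourArea); print(cv2.contourArea(k),cv2.minAreaRect(k),cv2.approxPolyDP(k,4,True)[:,0])
E
```

```text
792.0 ((376.4431457519531, 209.1924285888672), (55.493682861328125, 29.534626007080078), 71.93952178955078)
1829.0 ((214.64999389648438, 140.9499969482422), (56.95970916748047, 53.20306396484375), 5.52754020690918) [[201 113]
 [199 125]
 [188 126]
 [187 133]
 [224 140]
 [223 131]
 [232 147]
 [227 147]
 [232 149]
 [230 160]
 [217 141]
 [193 139]
 [208 156]
 [219 157]
 [218 168]
 [240 169]
 [245 118]]
```

View pics/t1.png

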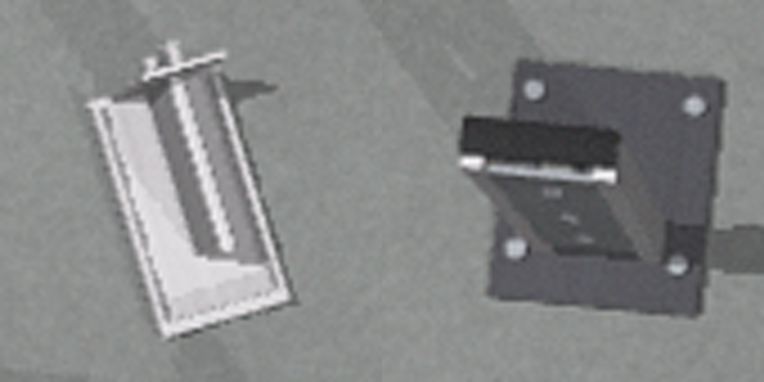

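View pics/s1.png

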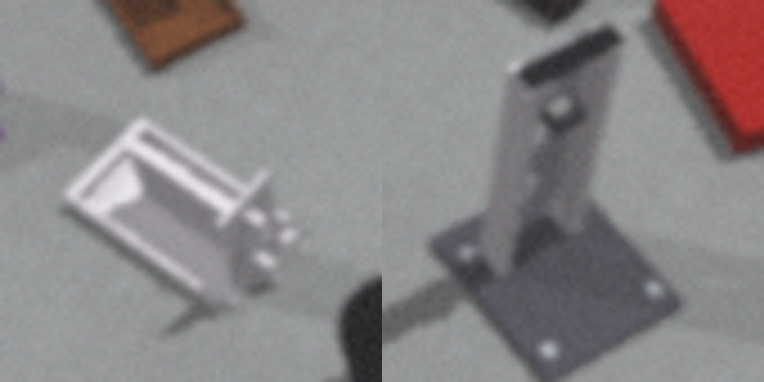

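The top crop shows the tray's divider running from (172,75) to (228,252) in crop pixels, with the back plate at (145,75)-(225,55). It also shows the upright's four foot corners and its post-top front edge. The scene crop shows the back plate and claws at (260,215), and all of the foot's corners. Now I turn these into positions.

```bash
python3 - <<'E'
from h import *
t=cam("top"); s=cam("scene")
q=lambda u,v,x,y:((u+.5)/4.5-.5+x,(v+.5)/4.5-.5+y)
T=lambda u,v,z:onz(t,q(u,v,335,165),z)
U=lambda u,v,z:onz(t,q(u-382,v,170,100),z)
S=lambda u,v,z:onz(s,q(u,v,170,215),z)
V=lambda u,v,z:onz(s,q(u-382,v,310,173),z)
np.set_printoptions(precision=4,suppress=True)
fl,fr,bl=T(163,337,.016),T(297,300,.016),T(90,103,.016)
print("rim",fl,fr,bl,"width",np.linalg.norm(fl-fr),"len",np.linalg.norm(fl-bl))
d0,d1=T(228,254,.072),T(172,72,.072); print("div",d0,d1,np.linalg.norm(d0-d1),np.degrees(np.arctan2(*(d1-d0)[1::-1])))
p0,p1=T(145,76,.104),T(226,55,.104); print("plate",p0,p1,np.linalg.norm(p0-p1))
for nm,W,P in (("top",U,[(516,60),(725,78),(702,317),(488,297)]),("scene",V,[(680,303),(552,380),(430,242),(600,200)])):
    P=np.array([W(*p,.008) for p in P]); print(nm,P[:,:2].tolist(),[np.linalg.norm(P[i]-P[i-1]) for i in range(4)],"c",P.mean(0))
    r=cv2.minAreaRect((P[:,:2]*1000).astype(np.float32)); print(r)
print("posttop front top-view",U(460,168,.231),U(616,181,.231), "scene: ",V(512,68,.231),V(610,28,.231))
# scene tray
print("scene rim fl?,fr?",S(140,118,.016),S(68,195,.016),"plate",S(268,172,.104),S(218,222,.104))
E
```

```text
rim [ 0.4448 -0.2654  0.016 ] [ 0.4688 -0.3461  0.016 ] [ 0.5857 -0.2206  0.016 ] width 0.08417760892089898 len 0.14790013118134812
div [ 0.4926 -0.2911  0.072 ] [ 0.5977 -0.2586  0.072 ] 0.10996684698914867 17.185889918110608
plate [ 0.5904 -0.2367  0.104 ] [ 0.6033 -0.2824  0.104 ] 0.04749158624439668
top [[0.7877923482503704, 0.21404850769387035], [0.779118670520009, 0.08360853800616704], [0.6285924081123192, 0.09344078768511767], [0.6381983917166514, 0.22557034503217865]] [np.float64(0.15003701065757954), np.float64(0.1307280321029087), np.float64(0.1508470377839019), np.float64(0.1324782806566306)] c [0.7084 0.1542 0.008 ]
((708.6183471679688, 154.03677368164062), (132.47825622558594, 150.8429412841797), 85.84185791015625)
scene [[0.7887222985908147, 0.2091742615249701], [0.7809559333832958, 0.08781925074279262], [0.6345192375397429, 0.09467836595137269], [0.6829794943814249, 0.22648163790449183]] [np.float64(0.10714982930088018), np.float64(0.12160326916032714), np.float64(0.14659724878394478), np.float64(0.14042969412025957)] c [0.7218 0.1545 0.008 ]
((711.9566650390625, 157.17491149902344), (134.62921142578125, 146.57582092285156), 86.3382339477539)
posttop front top-view [0.6654 0.1969 0.231 ] [0.6604 0.118  0.231 ] scene:  [0.6685 0.1169 0.231 ] [0.6814 0.1936 0.231 ]
scene rim fl?,fr? [ 0.4457 -0.2665  0.016 ] [ 0.4723 -0.3405  0.016 ] plate [ 0.5925 -0.2355  0.104 ] [ 0.6053 -0.282   0.104 ]
```

Both views agree on the tray origin at about (0.5325, -0.280) with yaw 17.1°, and on the upright origin at about (0.6633, 0.1574) with yaw -4°. The sizes match those given. I move over the tray now, turning the tool -140°.

Emit:
jog_arm(deltas=[[0.017, -0.036, 0.004, 0, 0, -0.102, 1], [0.017, -0.036, 0.004, 0, 0, -0.102, 1], [0.017, -0.036, 0.004, 0, 0, -0.102, 1], [0.017, -0.036, 0.004, 0, 0, -0.102, 1], [0.017, -0.036, 0.004, 0, 0, -0.102, 1], [0.017, -0.036, 0.004, 0, 0, -0.102, 1], [0.017, -0.036, 0.004, 0, 0, -0.102, 1], [0.017, -0.036, 0.004, 0, 0, -0.102, 1], [0.017, -0.036, 0.004, 0, 0, -0.102, 1], [0.017, -0.036, 0.004, 0, 0, -0.102, 1]])

```text
t: 1.3
eef_pos: [0.4338, 0.26, 0.2937]
tool_rot: [-0.0, 0.654, 0.757, 0.0]
contact_force: [0.1, 0.3, 0.9]
gripper_width: 1.002
grasp_force: 0.0
```

Emit:
jog_arm(deltas=[[0.017, -0.036, 0.004, 0, 0, -0.102, 1], [0.017, -0.036, 0.004, 0, 0, -0.102, 1], [0.017, -0.036, 0.004, 0, 0, -0.102, 1], [0.005, -0.039, 0, 0, 0, -0.102, 1], [0.005, -0.039, 0, 0, 0, -0.102, 1], [0.005, -0.039, 0, 0, 0, -0.102, 1], [0.005, -0.039, 0, 0, 0, -0.102, 1], [0.005, -0.039, 0, 0, 0, -0.102, 1], [0.005, -0.039, 0, 0, 0, -0.102, 1], [0.005, -0.039, 0, 0, 0, -0.102, 1]])

```text
t: 2.3
eef_pos: [0.5193, -0.121, 0.3056]
tool_rot: [-0.0, 0.94, 0.341, 0.0]
contact_force: [1.9, -0.0, -0.4]
gripper_width: 0.997
grasp_force: 0.0
```

Emit:
jog_arm(deltas=[[0.005, -0.039, 0, 0, 0, -0.102, 1], [0.005, -0.039, 0, 0, 0, -0.102, 1], [0.005, -0.039, 0, 0, 0, -0.102, 1], [0, 0, 0, 0, 0, -0.102, 1], [0, 0, 0, 0, 0, 0, 1], [0, 0, 0, 0, 0, 0, 1]])

```text
t: 2.9
eef_pos: [0.5345, -0.2356, 0.305]
tool_rot: [-0.0, 0.989, 0.148, -0.0]
contact_force: [-0.1, 0.3, 0.2]
gripper_width: 0.994
grasp_force: 0.0
```

```bash
python3 - <<'E'
from h import *
t=cam("top"); o=bot.get_obs()
M=R.from_quat(np.roll(o["tool_rot"],-1)).as_matrix(); print(o["eef_pos"],np.degrees(np.arctan2(M[1,1],M[0,1])),M[:,2],o["q"])
a=np.radians(-4); ex=np.array([np.cos(a),np.sin(a),0]); ey=np.array([-np.sin(a),np.cos(a),0]); O=np.array([.6633,.1574,0])
for z in (231,190,130,70,8): print(z,(proj(t,O+[0,0,z/1000])+.5)*1.0-[170,100])
g=cv2.cvtColor(t["img"],cv2.COLOR_RGB2GRAY)
# rectify strip plane: 1mm grid y -45..45 (viewed from robot), z 240..0, 3px/mm in y,2 in z
v,u=np.mgrid[235:0:-0.5,45:-45:-0.5]
P=O+ (u[...,None]*ey+np.dstack([0*v,0*v,v]))/1000
c=(P-t["eye"])@t["R"]; x=c@t["K"].T; m=(x[...,:2]/x[...,2:]).astype(np.float32)
r=cv2.remap(t["img"],m,None,cv2.INTER_CUBIC); cv2.imwrite("pics/rect.png",r[:,:,::-1])
rg=cv2.cvtColor(r,cv2.COLOR_RGB2GRAY); prof=rg[:,80:101].mean(1)-0.5*(rg[:,45:65].mean(1)+rg[:,115:135].mean(1))
print([(235-i*.5,round(prof[i])) for i in range(0,470,6)])
E
```

```text
[ 0.53461227 -0.23522366  0.30511832] -72.97974616301124 [-1.91010246e-04  7.48575779e-04 -9.99999702e-01] [-0.3384317   0.36384801  0.84788741  1.75839553 -0.2968302   1.1537464
 -0.67457743]
231 [34.8023949  38.72362151]
190 [37.77379547 42.82084263]
130 [41.72406157 48.26780722]
70 [45.26678256 53.15281376]
8 [48.56304888 57.69798754]
[(235.0, 1), (232.0, 2), (229.0, 0), (226.0, 0), (223.0, 0), (220.0, 4), (217.0, 6), (214.0, 2), (211.0, -4), (208.0, -4), (205.0, 1), (202.0, 8), (199.0, 17), (196.0, 26), (193.0, 33), (190.0, 35), (187.0, 33), (184.0, 28), (181.0, 20), (178.0, 12), (175.0, 4), (172.0, -2), (169.0, -5), (166.0, -5), (163.0, -3), (160.0, -2), (157.0, -1), (154.0, -1), (151.0, -1), (148.0, 0), (145.0, 1), (142.0, 3), (139.0, 8), (136.0, 14), (133.0, 22), (130.0, 28), (127.0, 30), (124.0, 29), (121.0, 24), (118.0, 18), (115.0, 11), (112.0, 6), (109.0, 3), (106.0, 1), (103.0, -1), (100.0, -3), (97.0, -3), (94.0, -2), (91.0, -1), (88.0, 2), (85.0, 5), (82.0, 8), (79.0, 14), (76.0, 20), (73.0, 27), (70.0, 31), (67.0, 32), (64.0, 28), (61.0, 21), (58.0, 13), (55.0, 5), (52.0, -1), (49.0, -5), (46.0, -6), (43.0, -5), (40.0, -2), (37.0, 0), (34.0, 1), (31.0, 3), (28.0, 4), (25.0, 7), (22.0, 9), (19.0, 11), (16.0, 11), (13.0, 10), (10.0, 7), (7.0, 3), (4.0, -1), (1.0, -3)]
```

View pics/rect.png

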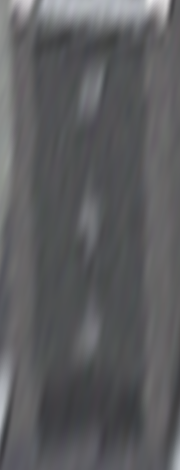

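The rectified strip shows three lighter slots centred at y≈0, near z≈190, 127 and 68. That puts the slots within a few mm of nominal. The tool is over the tray at the right yaw, so I descend and grip.

Emit:
jog_arm(deltas=[[-0.002, -0.045, 0, 0, 0, 0, 1], [0, 0, -0.04, 0, 0, 0, 1], [0, 0, -0.04, 0, 0, 0, 1], [0, 0, -0.04, 0, 0, 0, 1], [0, 0, -0.04, 0, 0, 0, 1], [0, 0, -0.037, 0, 0, 0, 1], [0, 0, -0.025, 0, 0, 0, 1], [0, 0, -0.015, 0, 0, 0, 1], [0, 0, -0.01, 0, 0, 0, 1], [0, 0, 0, 0, 0, 0, 1]], newtons=60)

```text
t: 3.95
eef_pos: [0.5324, -0.2808, 0.0579]
tool_rot: [-0.0, 0.989, 0.147, -0.0]
contact_force: [0.1, 0.1, 0.0]
gripper_width: 0.999
grasp_force: 0.0
```

Emit:
jog_arm(deltas=[[0, 0, 0, 0, 0, 0, 0], [0, 0, 0, 0, 0, 0, 0], [0, 0, 0, 0, 0, 0, 0], [0, 0, 0, 0, 0, 0, 0], [0, 0, 0, 0, 0, 0, 0], [0, 0, 0, 0, 0, 0, 0], [0, 0, 0, 0, 0, 0, 0], [0, 0, 0, 0, 0, 0, 0]])

```text
t: 4.75
eef_pos: [0.5324, -0.2812, 0.0585]
tool_rot: [-0.0, 0.989, 0.146, 0.0]
contact_force: [-0.9, 1.6, 4.8]
gripper_width: 0.086
grasp_force: 62.0
```

Grip is good, with an opening of about 7–8 mm. I lift the tray and carry it to 45 mm in front of the slots.

Emit:
jog_arm(deltas=[[0, 0, 0.01, 0, 0, 0, 0], [0, 0, 0.026, 0, 0, 0, 0], [0, 0, 0.03, 0, 0, 0, 0], [0, 0, 0.03, 0, 0, 0, 0], [0, 0, 0.02, 0, 0, 0, 0], [0.001, 0.02, 0, 0, 0, -0.03, 0], [0.001, 0.03, 0, 0, 0, -0.03, 0], [0.001, 0.04, 0, 0, 0, -0.03, 0], [0.001, 0.04, 0, 0, 0, -0.03, 0], [0.001, 0.04, 0, 0, 0, -0.03, 0]])

```text
t: 5.75
eef_pos: [0.5367, -0.1102, 0.1743]
tool_rot: [0.0, 0.998, 0.07, -0.0]
contact_force: [1.1, -0.2, -3.6]
gripper_width: 0.081
grasp_force: 60.8
```

Emit:
jog_arm(deltas=[[0.001, 0.04, 0, 0, 0, -0.03, 0], [0.001, 0.04, 0, 0, 0, -0.03, 0], [0.001, 0.04, 0, 0, 0, -0.03, 0], [0.001, 0.04, 0, 0, 0, -0.03, 0], [0.002, 0.04, 0, 0, 0, -0.03, 0], [0.002, 0.035, 0, 0, 0, -0.03, 0], [0.002, 0.027, 0, 0, 0, -0.03, 0], [0.002, 0.014, 0, 0, 0, -0.008, 0], [0, 0, 0, 0, 0, 0, 0], [0, 0, 0, 0, 0, 0, 0]])

```text
t: 6.75
eef_pos: [0.5493, 0.1628, 0.1743]
tool_rot: [0.001, 0.999, -0.038, -0.0]
contact_force: [-0.9, -0.5, -3.5]
gripper_width: 0.088
grasp_force: 60.8
```

```bash
python3 - <<'E'
from h import *
t=cam("top"); s=cam("scene"); o=bot.get_obs()
M=R.from_quat(np.roll(o["tool_rot"],-1)).as_matrix(); print(o["eef_pos"],np.degrees(np.arctan2(M[1,1],M[0,1])),M[:,2],o["contact_force"],o["torque"])
A=cv2.resize(t["img"][110:195,165:250],None,fx=4.5,fy=4.5,interpolation=2)
B=cv2.resize(s["img"][145:230,300:385],None,fx=4.5,fy=4.5,interpolation=2)
cv2.imwrite("pics/pre.png",np.hstack([A,B])[:,:,::-1])
E
```

```text
[0.54933942 0.16205039 0.17448469] -94.47285046892154 [-7.55773652e-06 -8.14569779e-04 -9.99999668e-01] [ 0.11441342 -0.4574944  -2.65621525] [ 0.00724835 -0.01632007 -0.02329849]
```

View pics/pre.png

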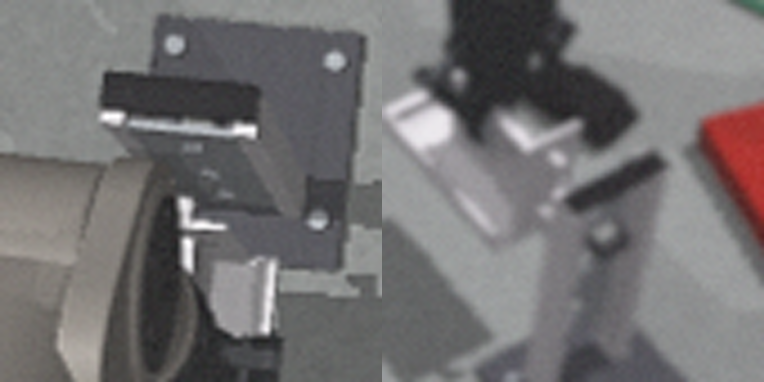

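The top crop shows the upper claw at about (186,208), centred under the slot column, and the right end of the back plate at (225,227). I check the sideways fit numerically.

```bash
python3 - <<'E'
from h import *
t=cam("top"); o=bot.get_obs()
q=lambda u,v:((u+.5)/4.5-.5+165,(v+.5)/4.5-.5+110)
a=np.radians(-4); E=np.array([[np.cos(a),np.sin(a)],[-np.sin(a),np.cos(a)]]); O=np.array([.6633,.1574])
f=lambda u,v,z: E@(onz(t,q(u,v),z)[:2]-O)*1000
print("claw",f(186,205,.204),"plate end (exp y -25)",f(226,227,.220))
print("post tops",f(101,116,.231),f(256,131,.231))
print("tcp",E@(o["eef_pos"][:2]-O)*1000)
E
```

```text
claw [-33.47880853  -2.78768333] plate end (exp y -25) [-45.83950316 -27.2413088 ]
post tops [ 2.94634688 39.73011425] [  2.41252762 -39.00909043]
tcp [-113.98331614   -3.0876351 ]
```

Emit:
jog_arm(deltas=[[0, 0.0027, 0, 0, 0, 0.008, 0], [0, 0, 0, 0, 0, 0, 0], [0.008, -0.0006, 0, 0, 0, 0, 0], [0.008, -0.0006, 0, 0, 0, 0, 0], [0.005, -0.0003, 0, 0, 0, 0, 0], [0.003, -0.0002, 0, 0, 0, 0, 0], [0, 0, 0, 0, 0, 0, 0], [0, 0, 0, 0, 0, 0, 0]])

```text
t: 7.7
eef_pos: [0.5732, 0.1654, 0.1742]
tool_rot: [0.0, 0.999, -0.034, -0.0]
contact_force: [-0.2, -0.7, -3.2]
gripper_width: 0.083
grasp_force: 60.8
```

Emit:
jog_arm(deltas=[[0.001, -0.0001, 0, 0, 0, 0, 0], [0.001, -0.0001, 0, 0, 0, 0, 0], [0.001, -0.0001, 0, 0, 0, 0, 0], [0.001, 0, 0, 0, 0, 0, 0], [0.001, -0.0001, 0, 0, 0, 0, 0], [0, 0, 0, 0, 0, 0, 0]])

```text
t: 8.3
eef_pos: [0.5785, 0.1651, 0.1743]
tool_rot: [0.0, 0.999, -0.034, 0.0]
contact_force: [-0.4, 0.2, -4.0]
gripper_width: 0.084
grasp_force: 60.8
```

```bash
cat >> h.py <<'E'
def st():
    o=bot.get_obs(); a=np.radians(-4); e=np.array([[np.cos(a),np.sin(a)],[-np.sin(a),np.cos(a)]])
    M=R.from_quat(np.roll(o["tool_rot"],-1)).as_matrix(); y=np.arctan2(M[1,1],M[0,1])+np.pi/2
    c=o["eef_pos"][:2]+.07*np.array([np.cos(y),np.sin(y)])
    print("t",round(o["t"],2),"claw mm",(e@(c-[.6633,.1574])*1000).round(1),round(o["eef_pos"][2]*1000+21.5,1),"yaw",round(np.degrees(y),2),"F",e@o["contact_force"][:2],o["contact_force"][2],"T",o["torque"].round(2))
E
python3 -c "
from h import *
for i in range(3): st(); cam('top')"
```

```text
t 8.3 claw mm [-15.1   2. ] 195.8 yaw -3.85 F [-0.43184193  0.15032813] -3.9953697465732674 T [ 0.03  0.   -0.01]
t 8.35 claw mm [-15.2   1.9] 195.8 yaw -3.85 F [ 0.80708404 -0.34214487] -3.589490754535813 T [-0.03  0.    0.02]
t 8.4 claw mm [-15.3   1.9] 195.8 yaw -3.86 F [-0.52327099  0.02819   ] -3.9324402050762144 T [-0.03  0.01 -0.03]
```

Emit:
jog_arm(deltas=[[0, -0.0019, 0, 0, 0, -0.002, 0], [0, 0, 0, 0, 0, 0, 0], [0.001, -0.0001, 0, 0, 0, 0, 0], [0.001, -0.0001, 0, 0, 0, 0, 0], [0.001, -0.0001, 0, 0, 0, 0, 0], [0, 0, 0, 0, 0, 0, 0]])

```text
t: 9.05
eef_pos: [0.5804, 0.163, 0.174]
tool_rot: [-0.0, 0.999, -0.035, -0.001]
contact_force: [-5.1, 0.3, -0.7]
gripper_width: 0.082
grasp_force: 61.2
```

```bash
python3 -c "from h import *; st()"
```

```text
t 9.05 claw mm [-13.1  -0.1] 195.5 yaw -3.96 F [-5.11623655 -0.06282082] -0.6880465846533799 T [ 0.11  0.76 -0.02]
```

Contact is at about 5 N with a lift of about 3 N, so the bead seems to be riding on the slot's lower edge. I back off a little, go up 1.5 mm and try again.

Emit:
jog_arm(deltas=[[-0.002, 0.0001, 0, 0, 0, 0, 0], [0, 0, 0.0015, 0, 0, 0, 0], [0, 0, 0, 0, 0, 0, 0], [0.001, 0, 0, 0, 0, 0, 0], [0.001, -0.0001, 0, 0, 0, 0, 0], [0.001, -0.0001, 0, 0, 0, 0, 0], [0, 0, 0, 0, 0, 0, 0]])

```text
t: 9.75
eef_pos: [0.5803, 0.163, 0.1754]
tool_rot: [-0.0, 0.999, -0.034, -0.003]
contact_force: [-9.4, 0.9, 2.6]
gripper_width: 0.083
grasp_force: 61.8
```

```bash
python3 -c "from h import *; st()"
```

```text
t 9.75 claw mm [-13.2  -0.1] 196.9 yaw -3.95 F [-9.45835127  0.19109947] 2.600943773068816 T [ 0.06  1.47 -0.04]
```

The force is higher but the contact depth is the same, so I check whether going lower changes where it touches.

Emit:
jog_arm(deltas=[[-0.004, 0.0003, 0, 0, 0, 0, 0], [0, 0, -0.004, 0, 0, 0, 0], [0, 0, 0, 0, 0, 0, 0], [0.001, -0.0001, 0, 0, 0, 0, 0], [0.001, 0, 0, 0, 0, 0, 0], [0.001, -0.0001, 0, 0, 0, 0, 0], [0.001, -0.0001, 0, 0, 0, 0, 0], [0, 0, 0, 0, 0, 0, 0]])

```text
t: 10.55
eef_pos: [0.5826, 0.1627, 0.1719]
tool_rot: [0.0, 0.999, -0.035, 0.0]
contact_force: [-0.2, 0.1, -3.6]
gripper_width: 0.085
grasp_force: 60.8
```

```bash
python3 -c "from h import *; st()"
```

```text
t 10.55 claw mm [-10.9  -0.3] 193.4 yaw -3.98 F [-0.22383233  0.12745168] -3.639690596582965 T [ 0.05 -0.02  0.05]
```

Emit:
jog_arm(deltas=[[-0.004, 0.0003, 0, 0, 0, 0, 0], [0, 0, 0.006, 0, 0, 0, 0], [0, 0, 0, 0, 0, 0, 0], [0.001, -0.0001, 0, 0, 0, 0, 0], [0.001, 0, 0, 0, 0, 0, 0], [0.001, -0.0001, 0, 0, 0, 0, 0], [0.001, -0.0001, 0, 0, 0, 0, 0], [0, 0, 0, 0, 0, 0, 0]])

```text
t: 11.35
eef_pos: [0.5802, 0.1631, 0.1773]
tool_rot: [-0.0, 0.999, -0.034, -0.003]
contact_force: [-9.3, 0.2, 2.4]
gripper_width: 0.086
grasp_force: 61.8
```

```bash
python3 -c "from h import *; st()"
```

```text
t 11.35 claw mm [-13.3  -0.1] 198.8 yaw -3.95 F [-9.27266103 -0.47579779] 2.368738274580247 T [0.04 1.43 0.05]
```

At claw height 193.4 mm the claws enter freely. I go back there and push in.

Emit:
jog_arm(deltas=[[-0.004, 0.0003, 0, 0, 0, 0, 0], [0, 0, -0.006, 0, 0, 0, 0], [0, 0, 0, 0, 0, 0, 0], [0.002, -0.0001, 0, 0, 0, 0, 0], [0.002, -0.0002, 0, 0, 0, 0, 0], [0.001, 0, 0, 0, 0, 0, 0], [0.001, -0.0001, 0, 0, 0, 0, 0], [0.001, -0.0001, 0, 0, 0, 0, 0], [0, 0, 0, 0, 0, 0, 0]])

```text
t: 12.25
eef_pos: [0.5855, 0.1626, 0.1718]
tool_rot: [0.0, 0.999, -0.035, 0.0]
contact_force: [0.1, 0.2, -3.4]
gripper_width: 0.085
grasp_force: 60.8
```

```bash
python3 -c "from h import *; st()"
```

```text
t 12.25 claw mm [-7.9 -0.2] 193.3 yaw -3.97 F [0.06962129 0.1990769 ] -3.4005087658438935 T [ 0.08  0.05 -0.02]
```

Emit:
jog_arm(deltas=[[0.001, -0.0001, 0, 0, 0, 0, 0], [0.001, 0, 0, 0, 0, 0, 0], [0.001, -0.0001, 0, 0, 0, 0, 0], [0.001, -0.0001, 0, 0, 0, 0, 0], [0.001, 0, 0, 0, 0, 0, 0], [0.001, -0.0001, 0, 0, 0, 0, 0], [0, 0, 0, 0, 0, 0, 0]])

```text
t: 12.95
eef_pos: [0.5915, 0.1622, 0.1718]
tool_rot: [0.0, 0.999, -0.035, 0.0]
contact_force: [0.1, -0.6, -3.9]
gripper_width: 0.087
grasp_force: 60.8
```

```bash
python3 -c "from h import *; st()"
```

```text
t 12.95 claw mm [-1.9 -0.2] 193.3 yaw -3.97 F [ 0.09765233 -0.54541358] -3.8570992739585312 T [-0.   -0.   -0.02]
```

Emit:
jog_arm(deltas=[[0.001, -0.0001, 0, 0, 0, 0, 0], [0.001, -0.0001, 0, 0, 0, 0, 0], [0.0005, 0, 0, 0, 0, 0, 0], [0, 0, 0, 0, 0, 0, 0], [0, 0, 0, 0, 0, 0, 0]])

```text
t: 13.45
eef_pos: [0.5937, 0.1621, 0.1718]
tool_rot: [-0.0, 0.999, -0.035, -0.0]
contact_force: [-0.3, -1.0, -2.6]
gripper_width: 0.084
grasp_force: 60.9
```

```bash
python3 -c "from h import *; st()"
```

```text
t 13.45 claw mm [ 0.2 -0.2] 193.3 yaw -3.97 F [-0.24891257 -1.03315003] -2.568806900472447 T [-0.03  0.23 -0.03]
```

The back plate meets the strip. I add a light preload and press down in small steps.

Emit:
jog_arm(deltas=[[0.0008, 0, 0, 0, 0, 0, 0], [0, 0, 0, 0, 0, 0, 0], [0, 0, -0.001, 0, 0, 0, 0], [0, 0, -0.001, 0, 0, 0, 0], [0, 0, -0.001, 0, 0, 0, 0], [0, 0, -0.001, 0, 0, 0, 0], [0, 0, 0, 0, 0, 0, 0]])

```text
t: 14.15
eef_pos: [0.5936, 0.1622, 0.1686]
tool_rot: [-0.001, 0.999, -0.035, -0.001]
contact_force: [-11.4, 0.9, 8.5]
gripper_width: 0.084
grasp_force: 62.8
```

```bash
python3 -c "from h import *; st()"
```

```text
t 14.15 claw mm [ 0.1 -0. ] 190.1 yaw -3.98 F [-11.42047056   0.08564066] 8.518348002377468 T [-0.    1.56 -0.24]
```

Emit:
jog_arm(deltas=[[0, 0, -0.001, 0, 0, 0, 0], [0, 0, -0.001, 0, 0, 0, 0], [0, 0, -0.001, 0, 0, 0, 0], [0, 0, -0.001, 0, 0, 0, 0], [0, 0, 0, 0, 0, 0, 0]])

```text
t: 14.65
eef_pos: [0.5933, 0.1623, 0.1636]
tool_rot: [-0.0, 0.999, -0.034, -0.002]
contact_force: [-6.8, -0.4, 0.4]
gripper_width: 0.09
grasp_force: 61.6
```

```bash
python3 -c "from h import *; st()"
```

```text
t 14.65 claw mm [-0.2  0. ] 185.1 yaw -3.95 F [-6.72483921 -0.90317407] 0.3975831098562104 T [ 0.02  1.14 -0.04]
```

Emit:
jog_arm(deltas=[[0, 0, -0.001, 0, 0, 0, 0], [0, 0, -0.001, 0, 0, 0, 0], [0, 0, -0.001, 0, 0, 0, 0], [0, 0, -0.001, 0, 0, 0, 0], [0, 0, 0, 0, 0, 0, 0]])

```text
t: 15.15
eef_pos: [0.5926, 0.1622, 0.1587]
tool_rot: [0.0, 0.999, -0.034, -0.002]
contact_force: [-6.6, 0.4, -3.6]
gripper_width: 0.089
grasp_force: 60.9
```

```bash
python3 -c "from h import *; st()"
```

```text
t 15.15 claw mm [-0.9 -0.1] 180.2 yaw -3.94 F [-6.63946621 -0.03832103] -3.5629957265147536 T [0.08 1.23 0.09]
```

Emit:
jog_arm(deltas=[[0, 0, -0.001, 0, 0, 0, 0], [0, 0, -0.001, 0, 0, 0, 0], [0, 0, -0.001, 0, 0, 0, 0], [0, 0, 0, 0, 0, 0, 0]])

```text
t: 15.55
eef_pos: [0.5922, 0.1621, 0.1552]
tool_rot: [0.0, 0.999, -0.034, -0.003]
contact_force: [-6.2, 1.0, -6.5]
gripper_width: 0.084
grasp_force: 60.5
```

```bash
python3 -c "from h import *; st()"
```

```text
t 15.55 claw mm [-1.3 -0.2] 176.7 yaw -3.94 F [-6.28106496  0.53029971] -6.523324152918832 T [0.14 1.31 0.  ]
```

Emit:
jog_arm(deltas=[[0, 0, -0.001, 0, 0, 0, 0], [0, 0, -0.001, 0, 0, 0, 0], [0, 0, 0, 0, 0, 0, 0]])

```text
t: 15.85
eef_pos: [0.5928, 0.1621, 0.1538]
tool_rot: [0.0, 0.999, -0.034, -0.002]
contact_force: [-5.8, 0.9, -3.4]
gripper_width: 0.088
grasp_force: 61.0
```

```bash
python3 -c "from h import *; st()"
```

```text
t 15.85 claw mm [-0.7 -0.2] 175.3 yaw -3.94 F [-5.85455724  0.54076527] -3.436800649486623 T [0.07 1.13 0.04]
```

Emit:
jog_arm(deltas=[[0, 0, -0.001, 0, 0, 0, 0], [0, 0, -0.001, 0, 0, 0, 0], [0, 0, 0, 0, 0, 0, 0]])

```text
t: 16.15
eef_pos: [0.5931, 0.1622, 0.153]
tool_rot: [-0.0, 0.999, -0.034, -0.002]
contact_force: [-10.0, 1.4, 6.1]
gripper_width: 0.087
grasp_force: 62.5
```

```bash
python3 -c "from h import *; st()"
```

```text
t 16.15 claw mm [-0.4 -0. ] 174.5 yaw -3.95 F [-10.11920626   0.73459031] 6.105054018783088 T [ 0.03  1.56 -0.04]
```

Emit:
jog_arm(deltas=[[0, 0, -0.001, 0, 0, 0, 0], [0, 0, -0.001, 0, 0, 0, 0], [0, 0, 0, 0, 0, 0, 0]])

```text
t: 16.45
eef_pos: [0.593, 0.1626, 0.1523]
tool_rot: [-0.001, 0.999, -0.035, -0.002]
contact_force: [-16.6, 1.0, 17.8]
gripper_width: 0.082
grasp_force: 64.5
```

```bash
python3 -c "from h import *; st()"
```

```text
t 16.45 claw mm [-0.5  0.3] 173.8 yaw -3.97 F [-16.57935229  -0.20590515] 17.802873453679798 T [ 0.06  2.58 -0.25]
```

Emit:
jog_arm(deltas=[[0, 0, -0.001, 0, 0, 0, 0], [0, 0, -0.001, 0, 0, 0, 0], [0, 0, 0, 0, 0, 0, 0]])

```text
t: 16.75
eef_pos: [0.5927, 0.1626, 0.1517]
tool_rot: [-0.002, 0.999, -0.035, -0.003]
contact_force: [-22.6, 2.9, 31.6]
gripper_width: 0.089
grasp_force: 66.7
```

```bash
python3 - <<'E'
from h import *
st(); s=cam("scene"); t=cam("top"); st()
A=cv2.resize(t["img"][110:195,165:250],None,fx=4.5,fy=4.5,interpolation=2)
B=cv2.resize(s["img"][145:230,300:385],None,fx=4.5,fy=4.5,interpolation=2)
cv2.imwrite("pics/seat.png",np.hstack([A,B])[:,:,::-1])
E
```

```text
t 16.75 claw mm [-0.8  0.3] 173.2 yaw -3.98 F [-22.71446901   1.2797437 ] 31.565649581962496 T [-0.    3.79 -0.3 ]
t 16.85 claw mm [-0.7  0.2] 173.2 yaw -3.99 F [-22.22384495   0.2670891 ] 30.26182482515853 T [-0.02  3.83 -0.29]
```

View pics/seat.png

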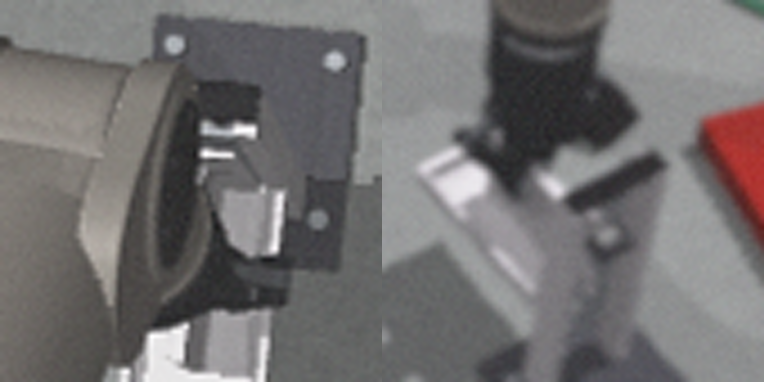

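The tray sits tight against the strip in both crops, and the force rises steeply past 30 N at about 20 mm down, so it is on the hard seat. I relax the press, then tug up lightly to check the lock.

Emit:
jog_arm(deltas=[[0, 0, 0.002, 0, 0, 0, 0], [0, 0, 0.002, 0, 0, 0, 0], [-0.0005, 0, 0.001, 0, 0, 0, 0], [0, 0, 0, 0, 0, 0, 0]])

```text
t: 17.25
eef_pos: [0.5927, 0.1621, 0.1529]
tool_rot: [0.0, 0.999, -0.034, -0.002]
contact_force: [-5.2, 0.7, -5.3]
gripper_width: 0.082
grasp_force: 60.6
```

```bash
python3 -c "from h import *; st()"
```

```text
t 17.25 claw mm [-0.8 -0.1] 174.4 yaw -3.94 F [-5.20472814  0.36960881] -5.26158014427119 T [0.07 1.15 0.02]
```

Emit:
jog_arm(deltas=[[0, 0, 0.001, 0, 0, 0, 0], [0, 0, 0.0005, 0, 0, 0, 0], [0, 0, 0, 0, 0, 0, 0]])

```text
t: 17.55
eef_pos: [0.5926, 0.162, 0.1543]
tool_rot: [0.0, 0.999, -0.034, -0.002]
contact_force: [-5.5, 0.4, -8.5]
gripper_width: 0.085
grasp_force: 60.5
```

```bash
python3 -c "from h import *; st()"
```

```text
t 17.55 claw mm [-0.8 -0.2] 175.8 yaw -3.95 F [-5.475991    0.01411475] -8.469664846335693 T [ 0.1   1.33 -0.02]
```

It resists the pull up, so the catch is locked. I set it back down, release, and open.

Emit:
jog_arm(deltas=[[-0.0005, 0, -0.002, 0, 0, 0, 0], [0, 0, -0.0005, 0, 0, 0, 0], [0, 0, 0, 0, 0, 0, 0.25], [0, 0, 0, 0, 0, 0, 0.5], [0, 0, 0, 0, 0, 0, 0.5], [0, 0, 0, 0, 0, 0, 0.6], [0, 0, 0, 0, 0, 0, 0.6], [0, 0, 0, 0, 0, 0, 0.6]], newtons=20)

```text
t: 18.35
eef_pos: [0.5939, 0.162, 0.1529]
tool_rot: [-0.0, 0.999, -0.035, 0.0]
contact_force: [0.2, 0.5, -0.1]
gripper_width: 0.598
grasp_force: 0.0
```

```bash
python3 -c "from h import *; st()"
```

```text
t 18.35 claw mm [ 0.4 -0.2] 174.4 yaw -3.97 F [0.20235816 0.49173704] -0.11643428555760141 T [0.02 0.   0.03]
```

Emit:
jog_arm(deltas=[[0, 0, 0.01, 0, 0, 0, 0.6], [0, 0, 0.02, 0, 0, 0, 0.6], [0, 0, 0.03, 0, 0, 0, 0.6], [0, 0, 0.03, 0, 0, 0, 0.6], [-0.02, 0, 0.03, 0, 0, 0, 0.6], [-0.03, -0.03, 0.02, 0, 0, 0, 0.6], [-0.03, -0.04, 0, 0, 0, 0, 0.6], [-0.02, -0.04, 0, 0, 0, 0, 0.6], [0, -0.04, 0, 0, 0, 0, 0.6], [0, -0.03, 0, 0, 0, 0, 0.6]])

```text
t: 19.35
eef_pos: [0.4928, -0.0203, 0.2937]
tool_rot: [-0.001, 0.999, -0.035, 0.0]
contact_force: [0.2, 0.7, 0.9]
gripper_width: 0.601
grasp_force: 0.0
```

```bash
python3 - <<'E'
from h import *
st(); s=cam("scene"); t=cam("top")
A=cv2.resize(t["img"][110:195,165:250],None,fx=4.5,fy=4.5,interpolation=2)
B=cv2.resize(s["img"][145:230,300:385],None,fx=4.5,fy=4.5,interpolation=2)
cv2.imwrite("pics/end.png",np.hstack([A,B])[:,:,::-1])
E
```

```text
t 19.35 claw mm [ -87.7 -189.3] 315.2 yaw -4.05 F [0.12512825 0.73180714] 0.875768060802643 T [ 0.03 -0.04 -0.01]
```

View pics/end.png

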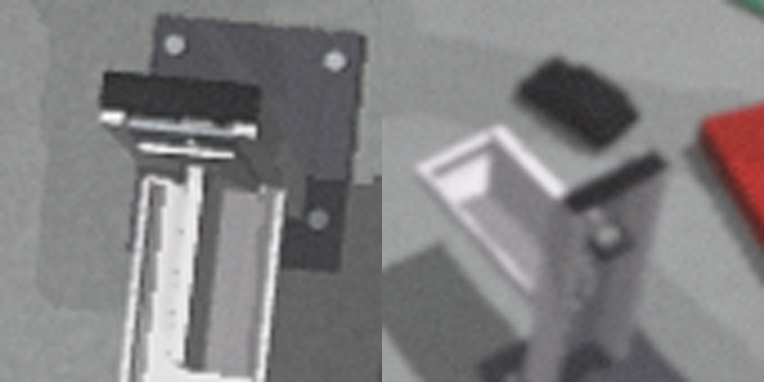

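The tray hangs level and centred against the strip, with its plate top at (140–233,152), and the gripper is clear. I hand it in.

```bash
python3 -c "
from station import bot
print(bot.hand_in())"
```

```text
the job is handed in; nothing more can be done
None
```

The pen tray is hooked into the upper two slots and pressed onto its hard seat. It resisted a light upward tug, so the catch should be locked. The gripper has let go and is clear, and the job is handed in; the hand-in returned no verdict.

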